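# Unhinge the storage box lid, rack it and tip the tin in

## Task

Swing the storage box's lid up on its hinges past upright so it leans on its stop pegs, then lift it off the hinge pins and stand it, hinge end down and centred, in the slot of the drying rack. Then pick up the scoop tray by its handle and tip the tin out over its open edge into the box, from close above so that it does not fall far, and set the empty scoop flat on the worktop again. Leave the shaker, glass and mug where they stand.

Things in the scene. Friction and masses are not known exactly. Their poses are not given: they have to be found in the camera images.
- box: Fixed grey storage box, open-topped, outside 130 (x) x 170 (y) x 85 mm high, walls and floor 5 mm. Origin: centre of its underside; z up; -x is its front, roughly towards the robot; hinge pins and two upright steel stop pegs are behind its rear (+x) wall.
- box_pins (a point): Middle of the hinge axis, at (85, 0, 88) mm in the box frame; axes as the box. Two fixed steel pins 10 mm thick lie along y, at |y| = 39 to 77 mm, held by brackets at their outer ends. Two upright stop pegs, 8 mm thick, at |y| = 77 mm, 9.5 mm behind the axis, reach 59 mm above it: the opened lid leans on them about 5 degrees past vertical and stays there.
- lid: Loose wooden lid, 0.25 kg, shut on the box. Origin: on its hinge axis, at point box_pins when shut; axes then as the box. Board 6 mm thick (z -3 to +3), 175 mm wide, x = -18 to -155 mm, then a grip tab 70 mm wide on to x = -195 mm, 45 mm beyond the box's front wall. Ribs under it reach z = -11 mm. Swings freely, falls shut if let go before upright. Opened, its x axis points down, z to the rear.
- lid_tab (a point): Middle of the lid's grip tab (6 mm thick), at (-180, 0, 0) mm in the lid frame, 15 mm from its free edge; axes as the lid. Shut, it can be raised from underneath without grasping; upright, it is the topmost part and can be pinched from above across its thickness.
- lid_hooks (a point): Middle between the lid's two hinge hooks, at the lid origin, axes as the lid. C-shaped steel hooks at |y| = 45 to 67 mm reach to x = +10 mm and z = +-12 mm; their slots, 14 mm wide, hold the pins and open towards +x, so the lid comes off upwards only when upright: lift it more than 10 mm, best 50 mm, before moving it sideways.
- rack: Fixed drying rack: base 130 (x) x 180 (y) mm, its top 10 mm high, with two upright wire hoops 6 mm thick, 140 mm long along y, at x = +-23 mm, 108 mm high. Between them is a slot 40 mm wide along y, open at top and ends. Origin: centre of its underside, z up. The lid is to stand on its hooks, broad faces to the hoops, centred along the slot; it may lean a little.
- scoop: Loose aluminium scoop tray, 0.15 kg, floor 130 (x) x 110 (y) x 4 mm, lips 28 mm high, 3 mm thick at +x and both sides; open edge at x = -65 mm. Origin: centre of the floor's underside, z up. A straight handle 20 mm wide (y), 14 mm thick (z = 22 to 36 mm) runs from the +x lip to x = 155 mm. The tin in it slides out at a tilt of about 30 to 45 degrees.
- scoop_grip (a point): Point on the handle's middle line at (100, 0, 29) mm in the scoop frame, axes as the scoop; grasp across the 20 mm width from above.
- tin: Closed flat round food tin, 86 mm across and 40 mm high, 0.15 kg, lying in the scoop. Origin: centre of its bottom, z along its axis.
- tin_center (a point): Centre of the tin, 20 mm above its bottom.
- shaker: Salt shaker, 44 mm thick and 90 mm high, bystander standing left of the box, nearer to the robot. Origin: centre of its underside.
- glass: Water glass, 69 mm wide and 92 mm high, bystander standing behind the box to the right. Origin: centre of its underside.
- mug: Mug, 93 mm high, 127 mm long with its handle, bystander behind the box to the left. Origin: on its underside.
There are look-alikes about, which are no part of the job. Several things have the shape of the lid; the one meant has the colours described above.

How it is judged:
By the outcome, as a careful person would: the job done as asked, in the order asked, and still so for the second after the job is handed in, with the robot touching nothing.
It also fails if it takes over 72 s, if anything falls off the work surface, if the arm or the gripper's body presses on something with over 40 N, if the wrist force passes 120 N, or if a joint passes its speed limit or range.

## Robot

A 7-joint arm with a two-finger parallel gripper is mounted at the origin on the work surface; the furniture and walls round the work are solid. World frame = base frame: x ahead of the robot, y to its left, z up, the work surface at z = 0. Lengths are in mm, angles in degrees, forces in N, time in s.
With the tool pointing down it reaches from about 400 to 750 mm from the base axis. Payload 19.5 kg.
Tool frame: the origin (TCP) lies at the very end of the fingers, on their centre line; the grasp point (between the pads) lies 19 mm behind it (r.pinch_z is the distance from the TCP to the grasp point, in mm); z points along the fingers, y is the line along which they close (so a half turn about z gives the same grasp; the last joint's range is limited). The gripper opens to 85 mm and grips with 20 to 120 N. Pads are 22 mm wide; open, the fingers measure 114 mm over their backs; the gripper's body (76 mm by 85 mm) begins 54 mm behind the grasp point. The pads swing forward as they close: fully open they stand 13 mm farther back than shut.
Start: joints at [-69.483, 40.479, -1.581, 85.061, 1.261, 54.483, -4.326], TCP at [223.793, 529.629, 192.168] pointing down, gripper open.
Joint ranges: [-155.06, 155.06], [-18.47, 123.98], [-90, 86.84], [0, 140.48], [-83.41, 263.41], [0, 116], [-161.91, 161.91]. Speed limits (degrees/s): [108.29, 108.29, 147.25, 147.25, 172.46, 172.46, 172.46].

## Interface

Orientations are given as [roll, pitch, yaw] about the fixed x, y, z axes, in that order (R = Rz(yaw) Ry(pitch) Rx(roll)).
In Python, from bench import r gives the robot as it stands. The module is installed in compiled form; this text tells all that it offers. Calls block until the motion is done:
- r.move_to(position, orientation): joint-space move of the TCP to a pose.
- r.movel(position, max_speed=150, frame=None): straight line of the TCP; frame=None keeps the orientation; max_speed is the mean speed in mm/s.
- r.movej(angles): joint-space move.
- r.command_gripper(opening, grasp_force=None): finger opening in mm; grasp_force is the grip in N (None keeps the last); returns when the fingers have stopped.
- r.sleep(seconds).
- r.solve_ik(position, orientation): joint angles nearest the present ones, or None.
- r.get_state(): the state.
- r.read_camera(name): name is "scene" or "top" or "wrist"; returns a dict with "img" (384x512x3 uint8, red, green, blue), "fx", "fy", "cx", "cy" (pixels), "extrinsics" (4x4, takes a point from camera to world coordinates). Camera axes: x right, y down, z forward; pixel columns grow to the right and rows downward; lengths in mm; the calibration is good to about 2 mm. A picture is of the moment at which its call begins. There is no depth.
A pose or a line that the arm cannot do raises r.MotionError and nothing moves.
- r.job_done(): hands the job in; it is judged then, once.
The state is a dict: "time_s": time; "q": joint angles; "qvel": joint speeds; "tau": joint torques, N m; "ee_pos": TCP position; "ee_rot": TCP orientation; "contact_force": force on the tool from outside, world axes, zero at the start; "wrist_torque": the same for the moment, N m; "width": finger opening in mm; "finger_force": force on a finger pad.
Only numpy, scipy, OpenCV 4.12 (cv2) and the standard library are available. Lean on these libraries where they do the work, as an engineer would, in place of code of your own. Each camera call takes 0.05 s, during which the arm holds its last target. There are 200 camera calls.

## Working session

There is one attempt and no reset: what is moved stays moved. The work goes in short steps, each a Python script; the robot and the scene stay as the last script left them, time stands still between calls to the robot, and variables do not carry over. Pictures are saved under pics/ and viewed, at most 10 in all, crops included, and the job is handed in when it is done.

```bash
ls; mkdir -p pics; python3 - <<'E'
from bench import r
import cv2,numpy as np
for n in("scene","top"):
    c=r.read_camera(n); np.savez(f"pics/{n}0.npz",**c)
    cv2.imwrite(f"pics/{n}0.png",cv2.resize(c["img"][:,:,::-1],(800,600),interpolation=cv2.INTER_CUBIC))
    print(n,c["fx"],c["cx"],c["cy"],np.round(c["extrinsics"],3).tolist())
s=r.get_state();print(s["time_s"],s["ee_rot"],s["contact_force"],r.pinch_z)
E
```

```text
pics
scene 486.6293957983171 245.8059211796836 181.28474580429335 [[0.506, -0.501, 0.702, -669.395], [-0.863, -0.293, 0.412, -617.338], [-0.001, -0.814, -0.58, 1130.377], [0.0, 0.0, 0.0, 1.0]]
top 485.40100907287626 256.20992702510466 189.14863850740628 [[0.465, -0.836, 0.291, 48.527], [-0.885, -0.44, 0.151, -116.167], [0.001, -0.328, -0.945, 1765.906], [0.0, 0.0, 0.0, 1.0]]
0.1 [-1.79945155e+02  2.76783784e-03  1.57092792e+02] [ 0.0840975  -0.29422659 -0.06103074] 18.700000000000003
```

View pics/scene0.png

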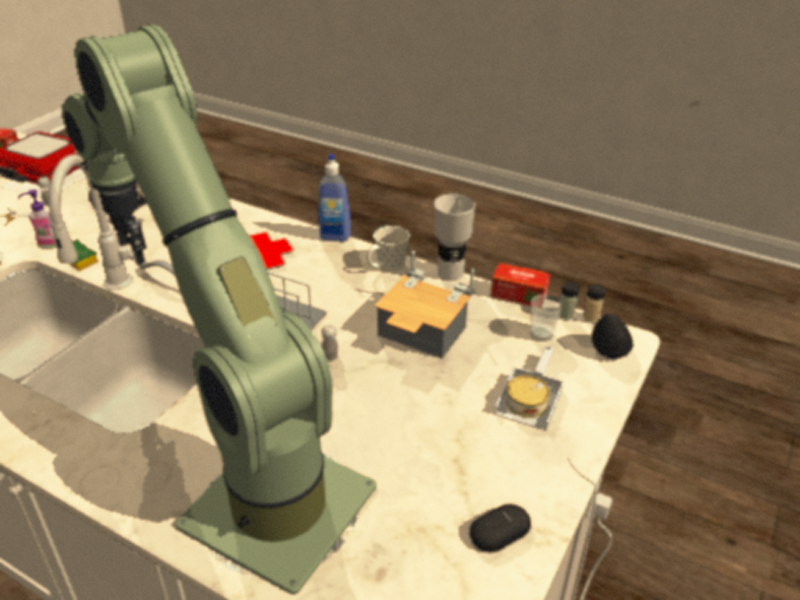

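View pics/top0.png

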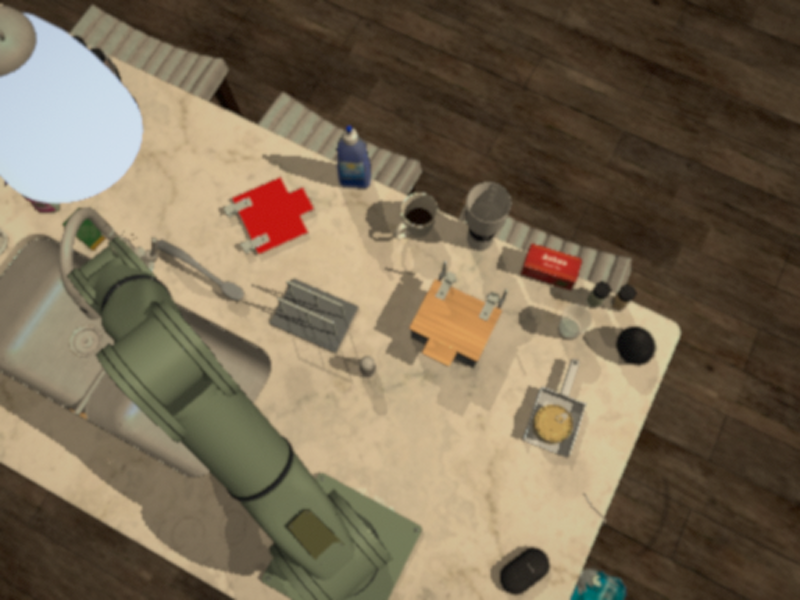

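Top view: the orange wooden lid sits on the grey box at (457,322) and its tab points to the lower left. A red look-alike lies at (272,215). It is red and not on the box, so the wooden one is meant. The rack is at (315,315), the scoop with the tin at (555,422), the shaker at (367,365), the glass at (569,328) and the mug at (420,215).

```bash
cat > h.py <<'E'
import numpy as np,cv2
from bench import r
def load(n): return dict(np.load(n))
def ray(c,uv):
    uv=np.atleast_2d(np.asarray(uv,float)); E=c["extrinsics"]
    d=np.c_[(uv[:,0]-c["cx"])/c["fx"],(uv[:,1]-c["cy"])/c["fy"],np.ones(len(uv))]@E[:3,:3].T
    return E[:3,3],d
def plane(c,uv,z):
    o,d=ray(c,uv); return o+d*((z-o[2])/d[:,2])[:,None]
def proj(c,P):
    E=c["extrinsics"]; p=(np.atleast_2d(P)-E[:3,3])@E[:3,:3]
    return np.c_[c["fx"]*p[:,0]/p[:,2]+c["cx"],c["fy"]*p[:,1]/p[:,2]+c["cy"]]
def biggest(m):
    n,l,s,_=cv2.connectedComponentsWithStats(m.astype(np.uint8)); return (l==1+s[1:,4].argmax())
def rectify(c,z,x0,x1,y0,y1,s):
    "metric top-down view on plane z: row grows with -x, col with -y, s px/mm"
    P=np.array([[x1,y1,z],[x1,y0,z],[x0,y0,z],[x0,y1,z]],float)
    W,H=int((y1-y0)*s),int((x1-x0)*s)
    M=cv2.getPerspectiveTransform(proj(c,P).astype(np.float32),np.float32([[0,0],[W,0],[W,H],[0,H]]))
    return cv2.warpPerspective(c["img"],M,(W,H),flags=cv2.INTER_CUBIC)
E
python3 - <<'E'
from h import *
k=1/1.5625
for n in("top","scene"):
    c=load(f"pics/{n}0.npz"); hsv=cv2.cvtColor(c["img"],cv2.COLOR_RGB2HSV)
    roi=np.zeros(hsv.shape[:2],bool)
    if n=="top": roi[180:240,255:325]=1
    else: roi[175:215,235:305]=1
    m=biggest((hsv[...,0]>8)&(hsv[...,0]<19)&(hsv[...,1]>130)&(hsv[...,2]>120)&roi)
    v,u=np.nonzero(m); P=plane(c,np.c_[u,v],91)[:,:2].astype(np.float32)
    h=cv2.convexHull(P); print(n,len(P),"centroid",P.mean(0),cv2.minAreaRect(h),cv2.boxPoints(cv2.minAreaRect(h)).round().tolist())
c=load("pics/top0.npz")
def show(name,pts,z): print(name,plane(c,np.array(pts)*k,z)[:,:2].round().tolist())
show("rackbase corners",[(302,282),(357,310),(332,350),(270,318)],10)
show("tin top",[(553,423)],44)
show("scoop handle ends",[(571,390),(573,362)],36)
show("scoop corners floor open edge",[(526,443),(570,456)],4)
show("shaker top",[(367,362)],90);show("glass",[(569,328)],92);show("mug",[(420,215)],93)
show("pegs tops",[(443,266),(501,294)],147)
im=rectify(c,45,350,850,-400,300,1.1)
for y in range(-400,301,100): cv2.putText(im,str(y),(int((300-y)*1.1),10),0,.35,(255,0,0))
for x in range(400,850,100): cv2.putText(im,str(x),(0,int((850-x)*1.1)),0,.35,(255,0,0))
cv2.imwrite("pics/rect0.png",im[:,:,::-1]);print(im.shape)
E
```

```text
top 1736 centroid [555.80774   12.890527] ((553.1078491210938, 13.713050842285156), (173.18467712402344, 171.5971221923828), 1.2549962997436523) [[465.0, 98.0], [468.0, -74.0], [642.0, -70.0], [638.0, 101.0]]
scene 658 centroid [562.5206     -1.3960088] ((553.6285400390625, 9.275115966796875), (185.06417846679688, 175.4613037109375), 1.0968420505523682) [[459.0, 95.0], [463.0, -80.0], [648.0, -77.0], [644.0, 99.0]]
rackbase corners [[507.0, 396.0], [506.0, 241.0], [390.0, 245.0], [390.0, 418.0]]
tin top [[468.0, -290.0]]
scoop handle ends [[560.0, -297.0], [623.0, -274.0]]
scoop corners floor open edge [[407.0, -258.0], [427.0, -359.0]]
shaker top [[387.0, 145.0]]
glass [[674.0, -229.0]]
mug [[768.0, 206.0]]
pegs tops [[655.0, 90.0], [656.0, -57.0]]
(550, 770, 3)
```

View pics/rect0.png

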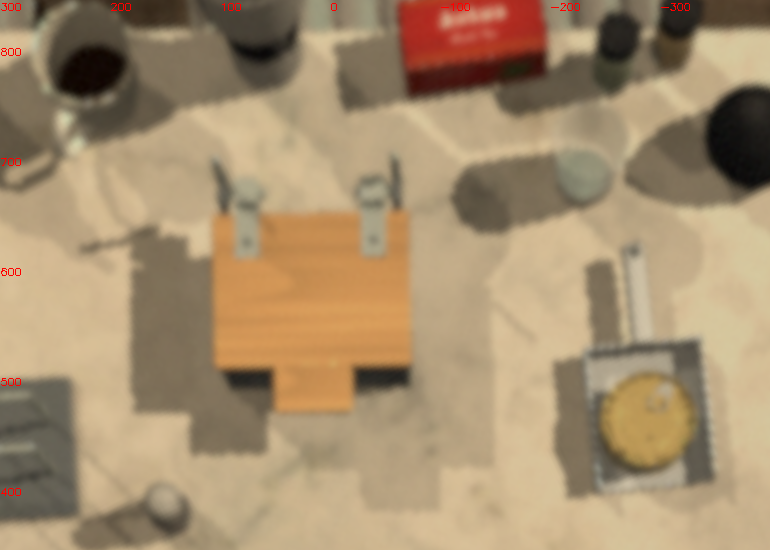

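The metric view confirms the target: the orange wooden lid sits on the dark grey box with its tab at (313,390), and its hooks are at the pins at (247,195) and (372,190). The red one is not on the box. Next I check reach and take close wrist looks over the rack and the lid.

```bash
cat >> h.py <<'E'
from scipy.spatial.transform import Rotation as Ro
def lidR(th,yaw): return Ro.from_euler('z',yaw,degrees=True)*Ro.from_euler('y',th,degrees=True)
M0=Ro.from_matrix(np.array([[0,0,1],[1,0,0],[0,1,0]]))  # tool axes in lid frame: x=y_l,y=z_l,z=x_l
FL=Ro.from_euler('z',180,degrees=True)
def lidtool(th,hinge,yaw,gx=-180,flip=False,dth=0):
    "TCP pose with the grasp point at lid x=gx; tool tilted dth further"
    R=lidR(th,yaw); T=lidR(th+dth,yaw)*M0*(FL if flip else Ro.identity())
    return np.array(hinge)+R.apply([gx,0,0])+T.apply([0,0,r.pinch_z]), T.as_euler('xyz',degrees=True)
def scooptool(edge,yaw,tilt,flip=False,gp=(100,0,29)):
    "TCP pose with the middle of the scoop's open edge at 'edge', edge lowered by tilt"
    R=Ro.from_euler('z',yaw,degrees=True)*Ro.from_euler('y',-tilt,degrees=True)
    T=R*Ro.from_euler('x',180,degrees=True)*(FL if flip else Ro.identity())
    g=np.array(edge)+R.apply(np.array(gp)-[-65,0,0])
    return g+T.apply([0,0,r.pinch_z]),T.as_euler('xyz',degrees=True)
E
python3 - <<'E'
from h import *
H=(660,16,88)
for f in(0,1):
  for th,d in((0,0),(0,20),(0,35),(30,0),(60,0),(95,0),(90,0)):
    q=r.solve_ik(*[list(a) for a in lidtool(th,H,1,flip=f,dth=d)]); print("lid",f,th,d,None if q is None else np.round(q))
  for yaw in(-90,-60):
    for t in(0,25,45,55):
      q=r.solve_ik(*[list(a) for a in scooptool((575,-45,95),yaw,t,f)]); print("sc",f,yaw,t,None if q is None else np.round(q))
def look(n,p,o):
    r.move_to(p,o); c=r.read_camera("wrist"); np.savez(f"pics/{n}.npz",**c); cv2.imwrite(f"pics/{n}.png",c["img"][:,:,::-1]); print(n,np.round(c["extrinsics"],2).tolist(),r.get_state()["time_s"])
look("wr",[430,325,330],[180,0,90]); look("wl",[500,14,380],[180,0,90])
cv2.imwrite("pics/w12.png",np.vstack([cv2.imread("pics/wr.png"),cv2.imread("pics/wl.png")])[::1,::1] if 0 else cv2.resize(np.hstack([cv2.imread("pics/wr.png"),cv2.imread("pics/wl.png")]),(800,300),interpolation=cv2.INTER_AREA))
E
```

```text
lid 0 0 0 None
lid 0 0 20 None
lid 0 0 35 None
lid 0 30 0 None
lid 0 60 0 [ -9.  28.   4. 119.   5.   3.  -9.]
lid 0 95 0 [ -8.  54.  14.  44. -11.  89.   3.]
lid 0 90 0 [ -9.  47.  14.  58. -11.  76.   4.]
sc 0 -90 0 [ 38.  56. -49.  82.  45.  62. 161.]
sc 0 -90 25 [ 15.  46. -28.  88.  51.  64. 145.]
sc 0 -90 45 [  2.  49. -29.  88.  63.  83. 128.]
sc 0 -90 55 [ -3.  52. -31.  87.  67.  95. 122.]
sc 0 -60 0 [ -7.  73.  74.  65. -68.  84. -96.]
sc 0 -60 25 [-27.  64.  74.  90. -61.  51. -95.]
sc 0 -60 45 [  4.  44. -29. 103.  81.  64. 136.]
sc 0 -60 55 [ -2.  45. -30. 109.  87.  75. 123.]
lid 1 0 0 None
lid 1 0 20 None
lid 1 0 35 None
lid 1 30 0 None
lid 1 60 0 [ -1.  28.  -8. 119.  63.   8. 113.]
lid 1 95 0 [  7.  56. -43.  43.  32.  95. 161.]
lid 1 90 0 [ 10.  50. -40.  57.  29.  82. 158.]
sc 1 -90 0 [16. 50.  3. 83. -3. 47. 19.]
sc 1 -90 25 [-12.  47.  28.  89.   7.  44.   2.]
sc 1 -90 45 [-30.  52.  38.  90.  21.  50. -17.]
sc 1 -90 55 [-37.  57.  42.  88.  25.  55. -24.]
sc 1 -60 0 [14. 56. -3. 64.  3. 59. 41.]
sc 1 -60 25 [-8. 45. 17. 89. 15. 34. 22.]
sc 1 -60 45 [-32.  48.  40. 104.  39.  20. -13.]
sc 1 -60 55 [-43.  54.  50. 110.  54.  17. -35.]
wr [[1.0, 0.0, -0.0, 428.16], [0.0, -0.95, -0.33, 410.75], [-0.0, 0.33, -0.95, 511.16], [0.0, 0.0, 0.0, 1.0]] 1.375
wl [[1.0, 0.0, -0.0, 499.06], [0.0, -0.95, -0.33, 99.95], [-0.0, 0.33, -0.95, 561.57], [0.0, 0.0, 0.0, 1.0]] 2.65
```

View pics/w12.png

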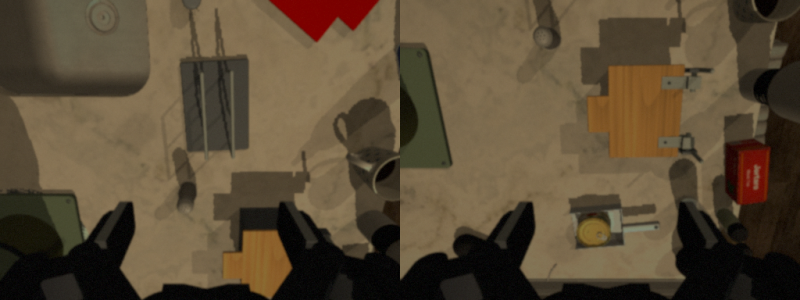

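Wrist views: over the rack (left), the base spans about (182–248, 57–152) and the hoops are near x=205 and 233. Over the lid (right), the tab is at (597,114) and the hooks at (672,83) and (672,143). A horizontal pinch is out of reach, so I'll hold the 70 mm tab by its side edges from above and let it pivot in the pads. First I measure the lid and rack from these images.

```bash
python3 - <<'E'
from h import *
c=load("pics/wl.npz"); hsv=cv2.cvtColor(c["img"],cv2.COLOR_RGB2HSV)
roi=np.zeros(hsv.shape[:2],bool); roi[70:215,225:385]=1
m=biggest((hsv[...,0]>6)&(hsv[...,0]<20)&(hsv[...,1]>125)&(hsv[...,2]>100)&roi)
v,u=np.nonzero(m); P=plane(c,np.c_[u,v],91)[:,:2].astype(np.float32)
print("lid",len(P),cv2.minAreaRect(P),cv2.boxPoints(cv2.minAreaRect(P)).round(1).tolist())
for a in range(460,660,6):
    s=P[abs(P[:,0]-a)<3]
    if len(s): print(a,round(s[:,1].min()),round(s[:,1].max()),end=" | ")
c=load("pics/wr.npz"); hsv=cv2.cvtColor(c["img"],cv2.COLOR_RGB2HSV)
print("\nrack samples",[hsv[y,x].tolist() for y,x in((110,240),(110,280),(170,240),(110,310),(160,340),(100,210))])
roi=np.zeros(hsv.shape[:2],bool); roi[60:205,222:325]=1
m=biggest((hsv[...,1]<60)&(hsv[...,2]<110)&roi); m=cv2.morphologyEx(m.astype(np.uint8),cv2.MORPH_OPEN,np.ones((7,7)))
m=cv2.morphologyEx(m,cv2.MORPH_CLOSE,np.ones((15,15)))
v,u=np.nonzero(m); P=plane(c,np.c_[u,v],10)[:,:2].astype(np.float32)
print("rack",len(P),cv2.minAreaRect(P),P.min(0),P.max(0))
im=cv2.resize(c["img"][50:220,215:335],None,fx=3.4,fy=3.4,interpolation=cv2.INTER_CUBIC)
c2=load("pics/wl.npz");im2=cv2.resize(c2["img"][240:330,210:345],(405,int(90*3)),interpolation=cv2.INTER_CUBIC)
o=np.zeros((580,813,3),np.uint8);o[:578,:408]=im[:578,:408];o[:270,408:]=im2;o=o[:,:800]
im3=cv2.resize(c2["img"][75:210,230:385],None,fx=2.3,fy=2.3)[:310,:392];o[270:270+im3.shape[0],408:408+im3.shape[1]]=im3
cv2.imwrite("pics/crop1.png",o[:,:,::-1])
for yaw in(0,180,-180+1):
  for th in(0,30,60,95):
    p=np.array((660,16,88))+lidR(th,1).apply([-180,0,0])-[0,0,r.pinch_z]; q=r.solve_ik(list(p),[180,0,yaw]);print(yaw,th,None if q is None else np.round(q))
E
```

```text
lid 11402 ((551.1967163085938, 12.987152099609375), (176.7500762939453, 174.486572265625), 1.1984443664550781) [[461.0, 98.4000015258789], [464.70001220703125, -76.0999984741211], [641.4000244140625, -72.4000015258789], [637.7000122070312, 102.0999984741211]]
460 20 34 | 466 -22 46 | 472 -22 46 | 478 -22 46 | 484 -22 46 | 490 -22 46 | 496 -22 46 | 502 -70 99 | 508 -74 99 | 514 -74 99 | 520 -74 99 | 526 -74 99 | 532 -73 99 | 538 -73 99 | 544 -73 99 | 550 -73 99 | 556 -73 99 | 562 -73 99 | 568 -73 99 | 574 -73 99 | 580 -73 99 | 586 -73 99 | 592 -73 100 | 598 -73 99 | 604 -72 99 | 610 -72 101 | 616 -72 101 | 622 -72 101 | 628 -72 102 | 634 -72 102 | 640 -72 99 | 
rack samples [[21, 58, 62], [19, 51, 40], [23, 69, 59], [18, 51, 65], [19, 96, 138], [19, 96, 127]]Traceback (most recent call last):
  File "<stdin>", line 16, in <module>
    return umr_minimum(a, axis, None, out, keepdims, initial, where)
ValueError: zero-size array to reduction operation minimum which has no identity
```

```bash
cat >> h.py <<'E'
H=np.array([658,15.5,88.]); LY=1.2
E
python3 - <<'E'
from h import *
c=load("pics/wr.npz"); hsv=cv2.cvtColor(c["img"],cv2.COLOR_RGB2HSV)
m=np.zeros(hsv.shape[:2],bool); m[60:205,222:325]=1
m=biggest((hsv[...,1]<82)&(hsv[...,2]<100)&m).astype(np.uint8)
m=cv2.morphologyEx(cv2.morphologyEx(m,cv2.MORPH_CLOSE,np.ones((9,9))),cv2.MORPH_OPEN,np.ones((15,15)))
v,u=np.nonzero(m); P=plane(c,np.c_[u,v],10)[:,:2].astype(np.float32)
print("rack",len(P),cv2.minAreaRect(P),P.min(0),P.max(0))
def tp(th): return H+lidR(th,LY).apply([-180,0,0])-[0,0,r.pinch_z+9]
best=None
for yaw in(LY,LY+180):
    qs=[r.solve_ik(list(tp(th)),[180,0,yaw]) for th in(0,30,60,95)]; print(yaw,[None if q is None else np.round(q).tolist() for q in qs])
    if best is None and all(q is not None for q in qs): best=yaw
r.command_gripper(85,30)
r.move_to(list(tp(0)+[0,0,70]),[180,0,best]); r.movel(list(tp(0)),120); s=r.get_state(); print(s["contact_force"].round(1) if hasattr(s["contact_force"],'round') else s["contact_force"])
r.command_gripper(60,30); s=r.get_state(); print("grip",s["width"],s["finger_force"],s["time_s"])
c=r.read_camera("wrist"); np.savez("pics/w3.npz",**c); cv2.imwrite("pics/w3.png",c["img"][:,:,::-1])
for th in(8,16):
    r.movel(list(tp(th)),100); s=r.get_state(); print(th,np.round(s["contact_force"],1),s["width"],s["finger_force"],s["time_s"])
c=r.read_camera("scene"); np.savez("pics/s1.npz",**c); cv2.imwrite("pics/w3.png",np.hstack([cv2.resize(cv2.imread("pics/w3.png"),(400,300)),cv2.resize(c["img"][150:246,205:333,::-1],(400,300))]))
E
```

```text
rack 9531 ((446.5385437011719, 330.36688232421875), (127.6468276977539, 179.70928955078125), 3.3095226287841797) [380.10352 239.41095] [515.1965  420.68137]
1.2 [[-18.0, 48.0, 24.0, 114.0, -41.0, 27.0, -53.0], [-23.0, 42.0, 34.0, 104.0, -33.0, 44.0, -60.0], [-23.0, 44.0, 39.0, 85.0, -30.0, 62.0, -66.0], [-17.0, 53.0, 40.0, 56.0, -32.0, 80.0, -73.0]]
181.2 [[-4.0, 45.0, -2.0, 113.0, 4.0, 22.0, 82.0], [-3.0, 38.0, -4.0, 103.0, 4.0, 39.0, 82.0], [-2.0, 38.0, -5.0, 84.0, 4.0, 58.0, 83.0], [-2.0, 49.0, -5.0, 55.0, 4.0, 77.0, 85.0]]
[ 1.2 -0.2  0.9]
grip 59.984827704991034 0.0 5.0167
8 [ 0.1  0.1 -0.3] 59.98494369835234 0.0 5.4667
16 [-0.1  0.1 -0.4] 59.79630556527382 0.0 5.8667
```

View pics/w3.png

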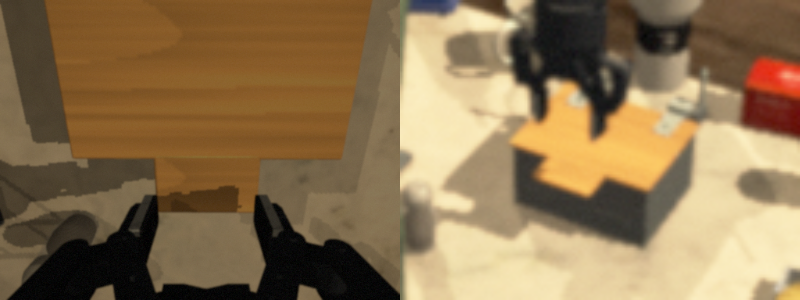

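Left: the fingers straddle the tab (157–260, 160–212), closed to 60 mm without touching it. Right: the lid is still shut with the fingers above it. They must have closed short of the tab or above it, so I check the geometry by projection.

```bash
python3 - <<'E'
from h import *
c=load("pics/w3.npz"); k=400/512
t=H+lidR(0,LY).apply([-180,0,0])-[0,0,r.pinch_z+9]
print("target tcp",t,"cam",c["extrinsics"][:3,3].round(1))
for P in (t,t+[0,30,0],t-[0,30,0],t+[0,30,18.7],t-[0,30,18.7],t-[0,30,-18.7]): print(P.round(),(proj(c,P)*k).round())
for P in ((463,11.2,91),(463,46.5,91),(463,-23.5,91),(503,-23.5,91)): print("tab",P,(proj(c,P)*k).round())
s=r.get_state(); print(s["ee_pos"],s["ee_rot"],s["width"])
E
```

```text
target tcp [478.03947697  11.73036442  60.3       ] cam [561.4  13.9 242.4]
[478.  12.  60.] [[206. 176.]]
[478.  42.  60.] [[169. 175.]]
[478. -18.  60.] [[244. 176.]]
[478.  42.  79.] [[165. 186.]]
[478. -18.  42.] [[241. 167.]]
[478. -18.  79.] [[248. 187.]]
tab (463, 11.2, 91) [[207. 214.]]
tab (463, 46.5, 91) [[156. 213.]]
tab (463, -23.5, 91) [[256. 215.]]
tab (503, -23.5, 91) [[262. 161.]]
[484.62186945  12.00987108 109.1707441 ] [-1.79991711e+02  4.42432589e-02  1.20889060e+00] 59.84382670700358
```

```bash
python3 - <<'E'
from h import *
r.command_gripper(85,25)
b=H+lidR(0,LY).apply([-180,0,0]); o=[180,0,LY]
r.movel([b[0],b[1],112],150)
for z in(44,34):
    r.movel([b[0],b[1],z],120); s=r.get_state(); print(z,np.round(s["contact_force"],1))
    r.command_gripper(62,25); s=r.get_state(); print("grip",s["width"],s["finger_force"],s["time_s"],np.round(s["contact_force"],1))
    c=r.read_camera("wrist"); np.savez("pics/w4.npz",**c)
    if s["width"]>64: break
    r.command_gripper(85,25)
c2=r.read_camera("scene")
cv2.imwrite("pics/w4.png",np.hstack([cv2.resize(c["img"][:,:,::-1],(400,300)),cv2.resize(c2["img"][150:246,205:333,::-1],(400,300))]))
E
```

```text
44 [-0.2  0.3  0.1]
grip 61.96087153733911 15.935533326119184 7.6333 [-3.8  1.  32.9]
34 [ 0.9 -0.2 -0.2]
grip 68.79061890469757 30.276902318000793 8.575 [-1.1 -0.8  4.8]
```

View pics/w4.png

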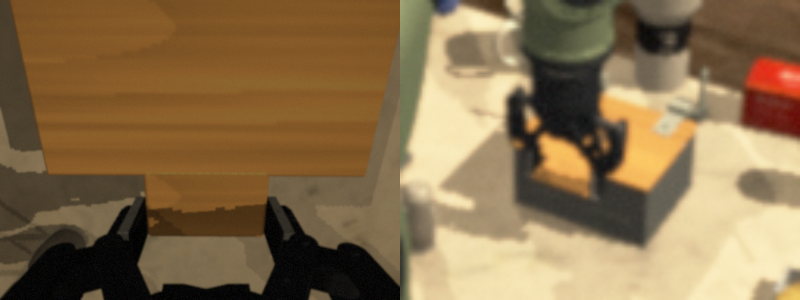

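The tab is now held by its sides (width 68.8, tab at (148–268, 175–237)). I'll regrip a little nearer its free edge, so it clears the palm when upright, and then swing it.

```bash
python3 - <<'E'
from h import *
r.command_gripper(85,40)
off=54.
def tp(th): return list(H+lidR(th,LY).apply([-186,0,0])-[0,0,off])
r.movel([tp(0)[0],tp(0)[1],33],100); r.command_gripper(60,40); s=r.get_state(); print("grip",s["width"],s["finger_force"],s["time_s"])
off=88-33.
for th in range(8,97,8):
    r.movel(tp(th),160); s=r.get_state(); f=np.array(s["contact_force"]); print(th,f.round(1),round(s["width"],1),round(s["finger_force"],1),round(s["time_s"],2))
    if s["width"]<64 or np.linalg.norm(f)>60: print("STOP"); break
c=r.read_camera("wrist");c2=r.read_camera("scene"); np.savez("pics/s5.npz",**c2)
cv2.imwrite("pics/w5.png",np.hstack([cv2.resize(c["img"][:,:,::-1],(400,300)),cv2.resize(c2["img"][120:240,195:355,::-1],(400,300))]))
E
```

```text
grip 68.36902760429906 45.94946086406708 9.5167
8 [-0.3  0.4 -2.5] 68.4 47.0 9.82
16 [-0.2  0.5 -3.4] 68.4 48.2 10.13
24 [-0.5  0.3 -4.4] 68.3 49.2 10.44
32 [-0.8  0.  -2.8] 68.7 49.0 10.75
40 [-0.5  0.9 -3.2] 68.8 47.8 11.06
48 [-0.5 -0.3 -3.5] 68.3 46.3 11.37
56 [-1.1 -0.6 -4. ] 68.2 45.8 11.68
64 [-0.6 -0.5 -3.5] 68.2 45.8 11.98
72 [-1.4 -0.  -3.8] 68.7 45.8 12.29
80 [-1.4  0.6 -4.1] 68.6 45.8 12.6
88 [-0.6 -0.3 -3.7] 68.2 45.8 12.91
96 [-1.9 -0.4 -2.5] 67.6 45.7 13.22
```

View pics/w5.png

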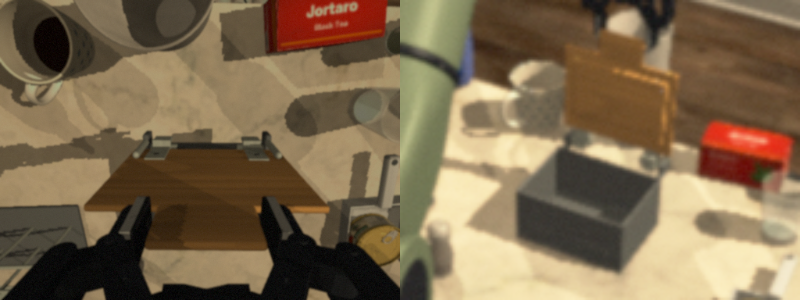

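The lid is upright: its board is over the hinge at (620,100) in the right panel, and the box is open below. Next I press lightly on to the pegs, let go, check that it stays, and pinch the tab across its thickness.

```bash
python3 - <<'E'
from h import *
def tp(th): return list(H+lidR(th,LY).apply([-186,0,0])-[0,0,55])
def orange():
    c=r.read_camera("scene"); h=cv2.cvtColor(c["img"],cv2.COLOR_RGB2HSV)[120:225,290:335] if 0 else cv2.cvtColor(c["img"],cv2.COLOR_RGB2HSV)[100:260,200:340]
    m=(h[...,0]>6)&(h[...,0]<20)&(h[...,1]>125)&(h[...,2]>90); m=biggest(m); v,u=np.nonzero(m); return m.sum(),u.min()+200,u.max()+200,v.min()+100,v.max()+100
for th in(98,100):
    r.movel(tp(th),60); f=np.array(r.get_state()["contact_force"]); print(th,f.round(1))
    if f[0]<-8: break
print("before",orange()); r.command_gripper(85,40); r.sleep(.3); print("open",orange())
e=r.get_state()["ee_pos"]; r.movel([e[0],e[1],e[2]+95],250); print("up",orange())
A,o=lidtool(95,H,LY); ax=lidR(95,LY).apply([1,0,0])
r.command_gripper(45,40)
r.move_to(list(A-90*ax),list(o)); s=r.get_state(); print(s["ee_pos"],s["time_s"],orange())
c=r.read_camera("wrist"); np.savez("pics/w6.npz",**c); cv2.imwrite("pics/w6.png",c["img"][:,:,::-1])
# tab top edge: expected pixels
for x in(-195,-155): print(x,proj(c,[H+lidR(95,LY).apply([x,y,z]) for y in(-35,35) for z in(-3,3)]).round().tolist())
E
```

```text
98 [-2.2  0.5 -2.5]
100 [-17.1   0.5   8.9]
before (np.int64(2581), np.int64(249), np.int64(339), np.int64(121), np.int64(181))
open (np.int64(1876), np.int64(248), np.int64(315), np.int64(126), np.int64(182))
up (np.int64(2769), np.int64(252), np.int64(339), np.int64(122), np.int64(184))
[679.89612424  16.02994173 338.2685957 ] 16.9417 (np.int64(2692), np.int64(252), np.int64(339), np.int64(124), np.int64(182))
-195 [[261.0, 237.0], [269.0, 237.0], [261.0, 153.0], [269.0, 153.0]]
-155 [[262.0, 218.0], [268.0, 218.0], [261.0, 144.0], [268.0, 144.0]]
```

View pics/w6.png

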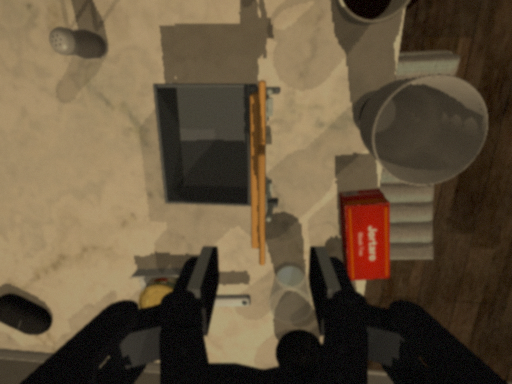

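The lid leans upright by itself, its edge along column 262 at rows 82–262, which matches the predicted 261–269. The box is open at (157–250, 88–203). Now I grip, lift and carry it to above the rack.

```bash
python3 - <<'E'
from h import *
def st(n): s=r.get_state(); print(n,np.round(s["contact_force"],1),round(s["width"],1),round(s["finger_force"],1),np.round(s["ee_pos"],1),round(s["time_s"],2))
A,o=lidtool(95,H,LY); ax=lidR(95,LY).apply([1,0,0])
RK=np.array([446.5,330.4,150.]); RY=3.3
B,ob=lidtool(90,RK,RY); C,oc=lidtool(90,H+[0,0,64],LY)
print([r.solve_ik(list(p),list(q)) is not None for p,q in((C,oc),(B,ob),(B-[0,0,130],ob))])
r.movel(list(A),150); st("at"); r.command_gripper(0,70); st("grip")
assert r.get_state()["width"]>3
r.movel(list(A-14*ax),60); st("l14"); r.movel(list(A-14*ax+[0,0,50]),120); st("l64")
r.movel(list(C),150,list(oc)); st("C"); r.movel(list(B),250,list(ob)); st("B")
c=r.read_camera("wrist"); np.savez("pics/w7.npz",**c)
c2=r.read_camera("top"); np.savez("pics/t7.npz",**c2); c3=r.read_camera("scene"); np.savez("pics/s7.npz",**c3)
P=[RK+Ro.from_euler('z',RY,degrees=True).apply([x,y,-42]) for x,y in((-23,-70),(-23,70),(23,-70),(23,70))]; print(proj(c,P).round().tolist())
cv2.imwrite("pics/w7.png",np.hstack([cv2.resize(c["img"][:,:,::-1],(440,330)),cv2.resize(c3["img"][110:245,160:304,::-1],(352,330))]))
E
```

```text
[True, True, True]
at [-0.1 -0.5 -1.1] 44.7 0.0 [672.4  15.7 249.5] 17.86
grip [-0.1 -0.6  0.1] -0.0 0.0 [672.1  15.8 248.7] 18.36Traceback (most recent call last):
  File "<stdin>", line 8, in <module>
AssertionError
```

The fingers closed just above the tab, as they did the first time: the real fingertips sit about 35 mm behind the nominal TCP. I'll use an effective grasp offset of 52 mm from here on.

```bash
sed -i 's/r\.pinch_z/PZ/g' h.py; echo 'PZ=52.' >> h.py
cat > lift.py <<'E'
from h import *
def st(n): s=r.get_state(); print(n,np.round(s["contact_force"],1),round(s["width"],1),round(s["finger_force"],1),np.round(s["ee_pos"],1),round(s["time_s"],2)); return s
A,o=lidtool(95,H,LY); ax=lidR(95,LY).apply([1,0,0])
RK=np.array([446.5,330.4,150.]); RY=3.3
B,ob=lidtool(90,RK,RY); C,oc=lidtool(90,H+[0,0,64],LY)
E
python3 - <<'E'
from lift import *
print([r.solve_ik(list(p),list(q)) is not None for p,q in((C,oc),(B,ob),(B-[0,0,130],ob))])
r.command_gripper(45,70); r.movel(list(A),120); st("at"); r.command_gripper(0,70); s=st("grip")
assert s["width"]>3
r.movel(list(A-14*ax),60); st("l14"); r.movel(list(A-14*ax+[0,0,50]),120); st("l64")
r.movel(list(C),150,list(oc)); st("C"); r.movel(list(B),250,list(ob)); st("B")
c=r.read_camera("wrist"); np.savez("pics/w7.npz",**c)
c2=r.read_camera("top"); np.savez("pics/t7.npz",**c2); c3=r.read_camera("scene"); np.savez("pics/s7.npz",**c3)
P=[RK+Ro.from_euler('z',RY,degrees=True).apply([x,y,-42]) for x,y in((-23,-70),(-23,70),(23,-70),(23,70))]; print((proj(c,P)*440/512).round().tolist())
cv2.imwrite("pics/w7.png",np.hstack([cv2.resize(c["img"][:,:,::-1],(440,330)),cv2.resize(c3["img"][110:245,160:304,::-1],(352,330))]))
E
```

```text
[True, True, True]
at [0.6 0.1 0.2] 45.2 0.0 [669.3  15.8 216. ] 19.28
grip [-2.8 -0.9  6.1] 4.7 69.1 [669.1  15.7 216.1] 19.73
l14 [-2.5 -0.2  0.9] 4.6 69.9 [670.4  15.7 229.6] 20.11
l64 [-0.3  0.3 -3.6] 5.0 69.2 [670.3  15.8 278.6] 20.68
C [-1.2  0.2 -3.3] 4.7 69.2 [657.7  15.8 279.8] 21.09
B [-0.3  0.8 -3.1] 4.6 69.2 [447.2 329.4 278. ] 22.76
[[210.0, 189.0], [208.0, 83.0], [243.0, 189.0], [246.0, 83.0]]
```

View pics/w7.png

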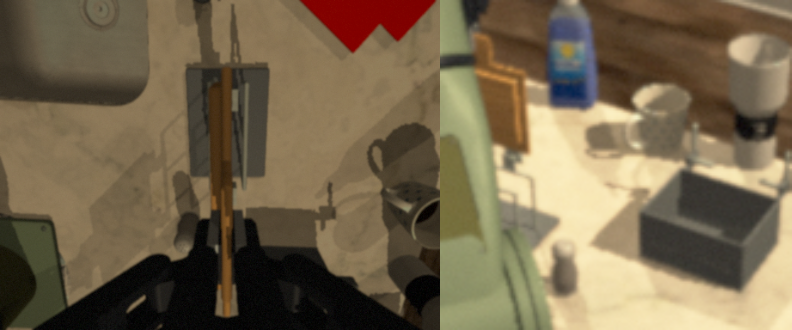

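The lid hangs over the slot. The right hoop shows at column 245 (rows 83–189), where predicted, and the mug, shaker and box are untouched. I lower it with force checks.

```bash
python3 - <<'E'
from lift import *
c=load("pics/w7.npz"); hsv=cv2.cvtColor(c["img"],cv2.COLOR_RGB2HSV)
for y in(45,67,-45,-67): print("hook exp",y,proj(c,[RK+lidR(90,RY).apply([0,y,z]) for z in(-12,12)]).round().tolist())
roi=np.zeros(hsv.shape[:2],bool); roi[85:215,240:300]=1
n,l,s,ce=cv2.connectedComponentsWithStats(((hsv[...,1]<60)&(hsv[...,2]>120)&roi).astype(np.uint8))
print("light blobs",[(s[i].tolist(),ce[i].round().tolist()) for i in range(1,n) if s[i,4]>15])
f0=np.array(r.get_state()["contact_force"])
for z,v in((110,120),(95,60),(60,120),(30,100),(25,40),(22,30),(20,30),(18,30),(16,30),(14,30)):
    r.movel(list(B-[0,0,150-z]),v); s=st(z); d=np.array(s["contact_force"])-f0
    if np.linalg.norm(d)>6: print("contact",d.round(1)); break
E
```

```text
hook exp 45 [[251.0, 126.0], [277.0, 126.0]]
hook exp 67 [[251.0, 102.0], [277.0, 102.0]]
hook exp -45 [[252.0, 214.0], [276.0, 214.0]]
hook exp -67 [[253.0, 233.0], [275.0, 233.0]]
light blobs []
110 [ 0.4 -0.9 -1.9] 4.7 69.2 [446.8 330.3 238.5] 23.39
95 [ 0.  -0.  -1.7] 4.8 69.2 [446.5 330.4 223. ] 23.79
60 [ 0.2  0.4 -0.9] 4.5 69.2 [446.7 330.5 188.5] 24.23
30 [ 0.  -0.3 -3. ] 4.7 69.2 [446.8 330.5 158.6] 24.68
25 [-0.8  0.3 -2.6] 4.8 69.2 [446.5 330.4 153.1] 24.96
22 [0.4 1.2 7.4] 4.8 70.6 [447.  330.8 150.5] 25.21
contact [0.3 1.1 9.8]
```

Contact at the expected height, so the lid is standing on the rack base. I release it, check it in the cameras, and look at the scoop from above.

```bash
python3 - <<'E'
from lift import *
r.command_gripper(30,70); st("rel"); e=r.get_state()["ee_pos"]; r.movel([e[0],e[1],e[2]+110],250)
p,o=scooptool((403,-293,0),5,0,True); print("pick",p.round(),o.round(),np.round(r.solve_ik(list(p),list(o))))
r.command_gripper(85,110)
r.move_to([p[0]-60,p[1],p[2]+190],list(o)); st("over")
c=r.read_camera("wrist"); np.savez("pics/w8.npz",**c); ct=r.read_camera("top"); np.savez("pics/t8.npz",**ct)
# lid check from top camera: orange mask on plane z=215
hsv=cv2.cvtColor(ct["img"],cv2.COLOR_RGB2HSV); roi=np.zeros(hsv.shape[:2],bool); roi[150:260,150:250]=1
m=(hsv[...,0]>6)&(hsv[...,0]<20)&(hsv[...,1]>125)&(hsv[...,2]>90)&roi; m=biggest(m); v,u=np.nonzero(m)
Q=[proj(ct,[[446.5,330.4,0]+lidR(90,3.3).apply([x,y,0])+[0,0,20] for x,y in((-195,-35),(-195,35),(-155,87),(-155,-87))])]
print("lid px",m.sum(),u.min(),u.max(),v.min(),v.max(),"exp",np.round(Q).tolist())
im=rectify(c,36,370,690,-400,-180,1.9); print(im.shape)
cv2.imwrite("pics/sc.png",np.hstack([im[:600,:,::-1],cv2.resize(ct["img"][150:260,150:250,::-1],(363,400))[:0+400] if 0 else np.vstack([cv2.resize(ct["img"][150:260,150:250,::-1],(363,400)),np.zeros((im[:600].shape[0]-400,363,3),np.uint8)])])[:,:800])
E
```

```text
rel [-0.3 -0.8 -0.7] 29.9 0.0 [446.5 330.4 150. ] 25.57
pick [ 567. -279.  -23.] [ 180.    0. -175.] [ 29.  62. -13.  82.  18.  38. 104.]
over [0.7 0.6 0. ] 84.8 0.0 [ 507.8 -277.9  167.1] 28.97
lid px 296 174 219 178 206 exp [[[203.0, 187.0], [185.0, 179.0], [173.0, 177.0], [218.0, 197.0]]]
(608, 418, 3)
```

View pics/sc.png

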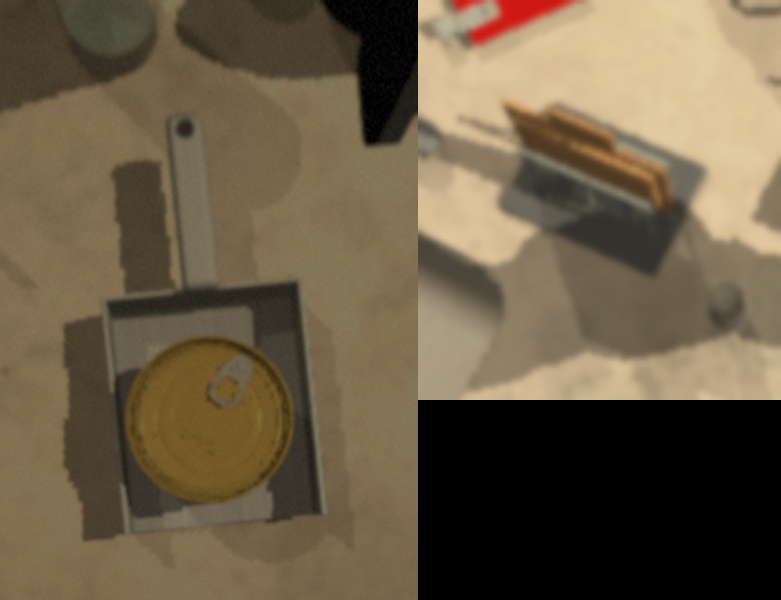

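The lid stands in the rack slot between the hoops (right panel, (590,155)). Scoop, in the rectified view: handle end at (185,116), handle root at (202,288), open edge at rows about 520–530. That puts the grip point at (575, −283) with yaw 5.6°.

```bash
cat > sc.py <<'E'
from lift import *
E0=np.array([411.1,-298.9,0]); Y0=5.6
BX=H+Ro.from_euler('z',LY,degrees=True).apply([-85,0,0]); BX[2]=0
def edge(y,z): return BX+Ro.from_euler('z',LY,degrees=True).apply([0,y,z])
YB=LY-90
def go(e,yaw,t,v): p,o=scooptool(e,yaw,t,True); r.movel(list(p),v,list(o))
def tin():
    c=r.read_camera("top"); h=cv2.cvtColor(c["img"],cv2.COLOR_RGB2HSV); m=(h[...,0]>17)&(h[...,0]<28)&(h[...,1]>120)&(h[...,2]>90); m[:, :250]=0; m[:170]=0
    m=biggest(m); v,u=np.nonzero(m); return int(m.sum()),plane(c,[u.mean(),v.mean()],45)[0].round(), c
E
python3 - <<'E'
from sc import *
print("tin0",tin()[:2])
for t in(0,25,40,50): 
    p,o=scooptool(edge(-55,90),YB,t,True); q=r.solve_ik(list(p),list(o)); print(t,p.round(),None if q is None else np.round(q))
p,o=scooptool(E0,Y0,0,True); p[2]=-26
r.command_gripper(50,115); r.move_to(list(p+[0,0,70]),list(o)); r.movel(list(p),120); s=st("down")
r.command_gripper(5,115); s=st("grip")
if s["width"]<16: raise SystemExit("no grip")
r.movel(list(p+[0,0,15]),50); st("lift15"); r.movel(list(p+[0,0,140]),150); st("lift")
c=r.read_camera("wrist"); np.savez("pics/w9.npz",**c); print("tin",tin()[:2])
# tray slope: handle root and open-edge corners seen from the wrist camera
E
```

```text
Traceback (most recent call last):
  File "sc.py", line 9, in tin
    m=biggest(m); v,u=np.nonzero(m); return int(m.sum()),plane(c,[u.mean(),v.mean()],45)[0].round(), c
  File "h.py", line 14, in biggest
    n,l,s,_=cv2.connectedComponentsWithStats(m.astype(np.uint8)); return (l==1+s[1:,4].argmax())
                                                                               ~~~~~~~~~~~~~~^^
ValueError: attempt to get argmax of an empty sequence
```

```bash
sed -i 's/    m=biggest(m); v,u/    if not m.any(): return 0,None,c\n    m=biggest(m); v,u/' sc.py; python3 - <<'E'
from sc import *
c=load("pics/top0.npz"); print("tin hsv",cv2.cvtColor(c["img"],cv2.COLOR_RGB2HSV)[271,350],cv2.cvtColor(load("pics/w8.npz")["img"],cv2.COLOR_RGB2HSV)[tuple(proj(load("pics/w8.npz"),[465,-292,44])[0].round().astype(int)[::-1])])
for t in(0,25,40,50): 
    p,o=scooptool(edge(-55,90),YB,t,True); q=r.solve_ik(list(p),list(o)); print(t,p.round(),None if q is None else np.round(q))
p,o=scooptool(E0,Y0,0,True); p[2]=-26
r.command_gripper(50,115); r.move_to(list(p+[0,0,70]),list(o)); r.movel(list(p),120); s=st("down")
r.command_gripper(5,115); s=st("grip")
if s["width"]<16: raise SystemExit("no grip")
r.movel(list(p+[0,0,15]),50); st("lift15"); r.movel(list(p+[0,0,140]),150); st("lift")
c=r.read_camera("wrist"); np.savez("pics/w9.npz",**c)
# expected vs seen open edge: brightness profile skipped; yellow tin centre in wrist view
h=cv2.cvtColor(c["img"],cv2.COLOR_RGB2HSV); m=biggest((h[...,0]>15)&(h[...,0]<30)&(h[...,1]>130)&(h[...,2]>70)); v,u=np.nonzero(m)
e=load("pics/w8.npz"); h=cv2.cvtColor(e["img"],cv2.COLOR_RGB2HSV); m2=biggest((h[...,0]>15)&(h[...,0]<30)&(h[...,1]>130)&(h[...,2]>70)); v2,u2=np.nonzero(m2)
tc=plane(e,[u2.mean(),v2.mean()],44)[0]; print("tin before",tc.round(),"px now",m.sum(),u.mean().round(),v.mean().round(),"exp level",proj(c,tc+[0,0,140]).round())
E
```

```text
tin hsv [ 20 138 191] [ 20 162 118]
0 [ 578. -206.   67.] [  8.  54.  18.  85. -21.  45.  36.]
25 [ 578. -200.  139.] [-17.  53.  41.  91. -11.  39.  19.]
40 [ 577. -182.  178.] [-32.  61.  59.  93. -14.  40.  17.]
50 [ 577. -165.  202.] [-41.  71.  74.  92. -22.  44.  21.]
down [ 0.1 -0.4  0.7] 49.9 0.0 [ 575.8 -283.1  -25. ] 30.91
grip [-1.1  0.1  8.4] 17.5 112.2 [ 575.8 -283.   -25.1] 31.3
lift15 [-0.8 -0.2 -3.6] 17.6 112.5 [ 575.4 -282.8  -10.8] 31.75
lift [-0.4  0.1 -2.6] 17.7 112.5 [ 574.9 -282.6  113.1] 32.73
tin before [ 464. -289.   44.] px now 26218 282.0 58.0 exp level [[278.  -7.]]
```

```bash
python3 - <<'E'
from sc import *
go(edge(-75,150),YB,0,130); st("over")
go(edge(-55,125),YB,12,100); st("t12")
def wy():
    c=r.read_camera("top"); h=cv2.cvtColor(c["img"],cv2.COLOR_RGB2HSV); a=proj(c,edge(0,20))[0].round().astype(int)
    m=(h[...,0]>17)&(h[...,0]<26)&(h[...,1]>100)&(h[...,2]>60); m[:,:a[0]-28]=0;m[:,a[0]+28:]=0;m[:a[1]-28]=0;m[a[1]+28:]=0
    return int(m.sum())
for t,z in((20,98),(27,92),(32,90),(36,90),(40,90),(44,90),(48,92)):
    go(edge(-55,z),YB,t,50); r.sleep(.15); s=st(t); print("yellow in box px",wy())
    if s["contact_force"][2]>-1.7 and t>=32: break
np.savez("pics/s10.npz",**r.read_camera("scene")); np.savez("pics/t10.npz",**r.read_camera("top"))
E
```

```text
over [-0.4  0.6 -2.7] 17.8 112.5 [ 578.  -226.4  126.9] 34.58
t12 [-0.3 -0.8 -2.8] 17.6 112.5 [ 577.9 -206.5  136.8] 35.04
20 [-0.5 -0.3 -2.6] 17.9 112.5 [ 577.3 -205.5  133.2] 35.52
yellow in box px 188
27 [ 0.2 -0.3 -2.3] 17.8 112.6 [ 577.1 -199.8  146.5] 36.17
yellow in box px 251
32 [-0.6 -1.2 -3. ] 17.6 112.6 [ 577.1 -194.2  158. ] 36.77
yellow in box px 365
36 [ 0.1 -0.6 -0.8] 17.2 112.8 [ 577.  -188.9  168.5] 37.35
yellow in box px 117
```

The load dropped at 36°, so the tin appears to have left the scoop. I back off, level the scoop and check where the tin is.

```bash
python3 - <<'E'
from sc import *
r.sleep(.3); s=st("now")
go(edge(-75,125),YB,36,120); go(edge(-150,150),YB,0,200); st("back")
c=r.read_camera("top"); c2=r.read_camera("scene")
for n,k in(("top",c),("scene",c2)):
    h=cv2.cvtColor(k["img"],cv2.COLOR_RGB2HSV); a=proj(k,edge(0,30))[0].round().astype(int)
    m=(h[...,0]>17)&(h[...,0]<27)&(h[...,1]>110)&(h[...,2]>50); w=34; M=np.zeros_like(m); M[a[1]-w:a[1]+w,a[0]-w:a[0]+w]=m[a[1]-w:a[1]+w,a[0]-w:a[0]+w]
    nn,l,ss,ce=cv2.connectedComponentsWithStats(M.astype(np.uint8))
    for i in range(1,nn):
        if ss[i,4]>25: 
            P=plane(k,ce[i],45)[0]; print(n,ss[i].tolist(),"local",Ro.from_euler('z',-LY,degrees=True).apply(P-BX).round())
np.savez("pics/t11.npz",**c); np.savez("pics/s11.npz",**c2)
E
```

```text
now [ 0.8 -0.1 -1.8] 17.7 112.8 [ 577.3 -188.3  168.4] 37.8
back [ 0.2 -0.3 -1.8] 17.7 112.7 [ 580.1 -299.9  127.1] 39.45
top [287, 196, 10, 20, 28] local [16.  1. 45.]
scene [266, 190, 8, 12, 28] local [43. 21. 45.]
scene [274, 192, 12, 17, 135] local [ 28. -30.  45.]
```

```bash
python3 - <<'E'
from sc import *
for a,b in(("t7","t11"),("s7","s11")):
    A,B=load(f"pics/{a}.npz"),load(f"pics/{b}.npz"); d=np.abs(A["img"].astype(int)-B["img"]).max(2)
    Rz=Ro.from_euler('z',LY,degrees=True)
    mouth=np.zeros(d.shape,np.uint8); cv2.fillConvexPoly(mouth,proj(B,[BX+Rz.apply([x,y,85]) for x,y in((-60,-80),(-60,80),(60,80),(60,-80))]).astype(np.int32),1)
    m=((d>25)&(mouth>0)).astype(np.uint8); n,l,s,ce=cv2.connectedComponentsWithStats(m); print(b,"mouth px",mouth.sum())
    for i in range(1,n):
        if s[i,4]>20: print(s[i].tolist(),"local@z25",Rz.inv().apply(plane(B,ce[i],25)[0]-BX).round(),"hsv",np.median(cv2.cvtColor(B["img"],cv2.COLOR_RGB2HSV)[l==i],0))
    u0,v0,w,h=cv2.boundingRect(mouth); V=cv2.cvtColor(B["img"],cv2.COLOR_RGB2HSV)[v0:v0+h:3,u0:u0+w:3]
    print("\n".join(" ".join(f"{q[0]:2d}/{q[1]//10:02d}/{q[2]//10:02d}" for q in row) for row in V) if b=="t11" else "")
E
```

```text
t11 mouth px 1476
[264, 195, 55, 29, 849] local@z25 [11. -2. 25.] hsv [23. 63. 82.]
18/07/17 19/07/15 20/07/22 21/06/22 20/06/21 21/04/09 19/06/17 19/07/22 19/07/22 20/07/20 19/07/21 19/07/21 19/07/22 19/07/22 19/07/22 19/07/20 19/07/19 19/07/20 18/07/20
19/07/15 19/07/19 19/07/22 20/06/22 20/06/14 25/03/04 24/03/04 19/04/08 19/06/16 19/07/20 19/07/20 19/07/20 19/07/21 19/07/22 20/07/22 19/07/20 19/07/20 19/07/20 18/07/20
18/07/13 18/07/14 18/07/14 19/07/14 23/03/08 20/03/04 15/03/04 30/03/04 23/02/04 20/04/06 19/06/13 19/07/20 19/07/21 19/07/22 19/07/22 19/07/20 19/07/18 19/07/19 19/07/20
18/07/13 19/07/14 19/07/13 21/05/10 24/03/07 26/03/05 20/03/04 24/02/04 24/03/04 25/03/04 24/03/04 22/04/06 19/06/14 19/07/20 19/07/21 19/07/20 21/06/15 23/05/15 21/06/17
18/07/13 18/07/13 18/07/12 21/04/08 22/04/09 23/03/08 23/03/05 21/03/05 20/03/04 25/03/04 25/03/04 24/03/04 24/03/04 23/03/05 20/06/12 19/07/18 20/07/18 28/06/13 35/06/12
18/07/13 19/07/13 20/06/08 23/03/08 23/04/09 21/03/09 20/04/09 23/03/08 19/04/06 17/03/05 20/07/06 21/09/07 25/03/04 24/03/04 21/04/04 33/05/08 34/06/12 34/06/11
[... 1176 characters left out ...]
/08 36/06/09 36/06/10 34/06/10
18/07/12 19/07/11 18/06/08 19/04/05 25/03/04 23/02/04 30/02/04 26/03/05 34/05/07 38/06/07 37/06/07 35/06/08 35/06/08 35/06/06 36/06/07 35/06/08 34/06/08 35/06/09 35/06/10
18/07/13 18/07/11 18/07/10 18/07/10 18/07/09 20/06/06 24/03/04 35/05/05 37/07/07 38/06/06 35/07/08 34/06/09 35/06/05 36/06/06 35/06/06 35/06/07 36/06/08 35/06/09 36/06/09
18/07/13 19/07/11 18/07/10 19/07/11 18/07/11 19/07/10 21/07/09 36/06/07 36/06/06 35/06/07 35/06/10 36/06/05 32/06/05 37/07/06 36/06/06 37/06/07 35/06/07 34/06/08 35/06/09
s11 mouth px 961
[241, 188, 10, 10, 49] local@z25 [ 32. 111.  25.] hsv [23. 46. 59.]
[261, 189, 26, 19, 292] local@z25 [57.  1. 25.] hsv [ 20.  118.  140.5]
```

The tin shows in the box (hue 20 blob at top pixels (290–305, 195–225), also in the scene view), partly hidden by the arm. I set the scoop down where it came from, clear the arm and verify.

```bash
python3 - <<'E'
from sc import *
p,o=scooptool(E0,Y0,0,True); p[2]=-26
r.movel(list(p+[0,0,140]),160,list(o)); st("above")
f0=np.array(r.get_state()["contact_force"])
r.movel(list(p+[0,0,15]),150)
for z in(8,5,3,1,0,-1,-2):
    r.movel(list(p+[0,0,z]),25); s=st(z)
    if s["contact_force"][2]-f0[2]>4: break
r.command_gripper(50,40); r.sleep(.2); st("rel"); e=r.get_state()["ee_pos"]
r.movel([e[0],e[1],e[2]+130],250)
r.move_to([420,-80,330],[180,0,-175]); st("clear")
for n in("top","scene","wrist"): np.savez(f"pics/{n}12.npz",**r.read_camera(n))
Rz=Ro.from_euler('z',LY,degrees=True)
for n,b in(("top","t7"),("scene","s7")):
    k=load(f"pics/{n}12.npz"); h=cv2.cvtColor(k["img"],cv2.COLOR_RGB2HSV)
    mouth=np.zeros(h.shape[:2],np.uint8); cv2.fillConvexPoly(mouth,proj(k,[BX+Rz.apply([x,y,85]) for x,y in((-60,-80),(-60,80),(60,80),(60,-80))]).astype(np.int32),1)
    m=((h[...,0]>16)&(h[...,0]<30)&(h[...,1]>75)&(mouth>0)).astype(np.uint8)
    d=np.abs(k["img"].astype(int)-load(f"pics/{b}.npz")["img"]).max(2); m2=((d>25)&(mouth>0)).astype(np.uint8)
    for t,mm in(("yel",m),("diff",m2)):
        nn,l,ss,ce=cv2.connectedComponentsWithStats(mm)
        for i in range(1,nn):
            if ss[i,4]>30:
                v,u=np.nonzero(l==i); P=Rz.inv().apply(plane(k,np.c_[u,v],45)-BX)[:,:2].astype(np.float32); print(n,t,ss[i].tolist(),"local@45",P.mean(0).round(),cv2.minAreaRect(P)[1])
# bystanders: pixel change in the scene/top since the start
for n in("top","scene"):
    A,B=load(f"pics/{n}0.npz"),load(f"pics/{n}12.npz"); d=np.abs(A["img"].astype(int)-B["img"]).max(2)
    for w,P in(("shaker",(387,145,45)),("glass",(672,-231,45)),("mug",(768,206,45)),("scoop",(476,-293,15)),("handle",(590,-281,36))):
        u,v=proj(B,P)[0].astype(int); print(n,w,(u,v),"changed frac",(d[v-8:v+9,u-8:u+9]>40).mean().round(2),end=" | ")
E
```

```text
above [ 0.3 -1.1 -1.2] 17.5 112.7 [ 575.4 -282.8  114. ] 41.35
8 [ 0.9  0.5 -1.9] 17.3 112.7 [ 575.3 -282.8  -18. ] 42.77
5 [ 0.6  1.3 -1.4] 17.5 112.7 [ 575.2 -282.7  -21.2] 43.03
3 [ 0.2  0.6 -1.9] 18.0 112.7 [ 575.3 -282.8  -23.1] 43.28
1 [ 0.4 -1.9  0.8] 17.4 113.2 [ 575.5 -282.9  -24.9] 43.53
0 [-0.1  0.2 10.9] 17.9 114.6 [ 575.8 -282.9  -25.3] 43.78
rel [-0.  -0.2  0.4] 49.9 0.0 [ 575.3 -282.8  -26. ] 44.39
clear [ 0.2  0.2 -0.1] 50.0 0.0 [420.3 -80.5 329.2] 46.34
top diff [286, 189, 33, 35, 653] local@45 [ 28. -34.] (104.68162536621094, 105.8990707397461)
top diff [268, 198, 32, 26, 317] local@45 [-22.  32.] (127.86224365234375, 73.08805084228516)
scene yel [265, 189, 21, 21, 282] local@45 [ 31. -13.] (107.53816986083984, 76.5014419555664)
scene diff [266, 189, 20, 19, 293] local@45 [ 34. -10.] (106.17703247070312, 71.00548553466797)
top shaker (np.int64(235), np.int64(234)) changed frac 0.01 | top glass (np.int64(361), np.int64(214)) changed frac 0.0 | top mug (np.int64(268), np.int64(142)) changed frac 0.0 | top scoop (np.int64(354), np.int64(270)) changed frac 0.96 | top handle (np.int64(364), np.int64(240)) changed frac 0.0 | scene shaker (np.int64(210), np.int64(219)) changed frac 0.27 | scene glass (np.int64(342), np.int64(209)) changed frac 0.0 | scene mug (np.int64(250), np.int64(162)) changed frac 0.0 | scene scoop (np.int64(337), np.int64(254)) changed frac 0.98 | scene handle (np.int64(347), np.int64(228)) changed frac 0.0 |
```

```bash
python3 - <<'E'
from sc import *
r.move_to([420,-230,330],[180,0,-175]); 
Rz=Ro.from_euler('z',LY,degrees=True); k=r.read_camera("top"); h=cv2.cvtColor(k["img"],cv2.COLOR_RGB2HSV)
k2=load("pics/wrist12.npz")
for n,k in(("top",k),("wrist",k2)):
    h=cv2.cvtColor(k["img"],cv2.COLOR_RGB2HSV)
    q=proj(k,[BX+Rz.apply([x,y,85]) for x,y in((-60,-80),(-60,80),(60,80),(60,-80))]); print(n,q.round().tolist())
    mouth=np.zeros(h.shape[:2],np.uint8); cv2.fillConvexPoly(mouth,q.astype(np.int32),1)
    for S in(90,120):
        m=((h[...,0]>15)&(h[...,0]<27)&(h[...,1]>S)&(mouth>0)).astype(np.uint8); nn,l,ss,ce=cv2.connectedComponentsWithStats(m)
        for i in range(1,nn):
            if ss[i,4]>40:
                v,u=np.nonzero(l==i); P=Rz.inv().apply(plane(k,np.c_[u,v],45)-BX)[:,:2].astype(np.float32); print(S,ss[i].tolist(),"local",P.mean(0).round(),P.min(0).round(),P.max(0).round(),"fill",round(ss[i,4]/(ss[i,2]*ss[i,3]),2))
# lid in rack
k=r.read_camera("top"); h=cv2.cvtColor(k["img"],cv2.COLOR_RGB2HSV); m=(h[...,0]>6)&(h[...,0]<20)&(h[...,1]>125)&(h[...,2]>90); M=np.zeros_like(m); M[150:260,150:250]=m[150:260,150:250]
M=biggest(M); v,u=np.nonzero(M); print("lid",M.sum(),u.min(),u.max(),v.min(),v.max(),r.get_state()["time_s"])
E
```

```text
top [[304.0, 228.0], [264.0, 209.0], [278.0, 181.0], [318.0, 200.0]]
90 [286, 196, 21, 26, 171] local [  3. -20.] [-39. -44.] [52.  7.] fill 0.31
120 [295, 201, 11, 20, 44] local [  6. -37.] [-36. -41.] [ 47. -33.] fill 0.2
wrist [[266.0, 217.0], [376.0, 223.0], [363.0, 293.0], [261.0, 288.0]]
90 [283, 218, 40, 59, 1348] local [  3. -20.] [-44. -48.] [61. 15.] fill 0.57
120 [284, 218, 17, 57, 540] local [  4. -35.] [-43. -46.] [ 59. -24.] fill 0.56
120 [311, 220, 9, 30, 161] local [-16.   3.] [-42.  -7.] [ 9. 11.] fill 0.6
120 [310, 251, 7, 24, 76] local [38.  6.] [12.  1.] [56. 10.] fill 0.45
lid 291 174 218 178 206 47.2417
```

The tin rests in the box, the lid stands in the rack slot, the scoop is back flat on the worktop, the bystanders have not moved, and the arm touches nothing. I hand in.

```bash
python3 -c "
from bench import r
print(r.job_done())"
```

```text
the job is handed in; nothing more can be done
None
```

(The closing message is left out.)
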